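# Line up the filter capacitors by size on the mounting strip

### The arm

A 7-joint arm with a two-finger parallel gripper is mounted at the origin on the work surface. World frame = base frame: x ahead of the robot, y to its left, z up, the work surface at z = 0. Lengths are in m, angles in rad, forces in N, time in s.
With the tool pointing down it reaches from about 0.425 to 1.025 m from the base axis. Payload 3.6 kg.
Tool frame: the origin (TCP) lies at the very end of the fingers, on their centre line; the grasp point (between the pads) lies 19 mm behind it; z points along the fingers, x is the direction in which the jaws open and shut, and the axes are right-handed (so a half turn about z gives the same grasp; the last joint's range is limited). The gripper opens to 85 mm and grips with 20 to 120 N. Pads are 22 mm wide; open, the fingers measure 114 mm over their backs; the gripper's body (76 mm by 85 mm) begins 54 mm behind the grasp point. The pads swing forward as they close: fully open they stand 13 mm farther back than shut.
Start: joints at [-1.407, 0.591, 0.048, 1.609, -0.033, 0.943, -0.034], TCP at [0.184, 0.701, 0.231] pointing down, gripper open.
Joint ranges: [-2.69, 2.69], [-0.47, 2.24], [-1.27, 1.36], [0.19, 2.51], [-1.53, 4.68], [0.08, 2.07], [-3.09, 3.09]. Speed limits (rad/s): [2.57, 2.57, 3.14, 3.14, 3.14, 3.14, 3.14].

### API

Orientations are given as a rotation vector (axis times angle).
In Python, from workcell import robot gives the robot as it stands.
- The arm moves only by the tool servo_tool, never from a script. Its argument "steps" is a list of rows, each a list of 7 numbers: the shift along the world's x, y, z in m, then the turn, a rotation vector about the world's x, y, z in rad, then the finger opening in m, from 0 to 0.0854. In form: [[dx, dy, dz, wx, wy, wz, hand], ...]. A call has 1 to 5 rows; each row is the pose to reach, as a shift and turn from the pose commanded when the call began; what a row does not reach only later rows make up. A row lasts 1/10 s, in which the tool goes at most 50 mm and 8.59 degrees, less where a joint would pass 70% of its speed; a pose out of reach is approached as far as the arm can. A call with a gripper value outside its range is refused whole. The fingers move at their own pace and stop on an object; "newtons" is the grip in N (left out, the last holds). Time passes only in rows, so rows that repeat a pose let the fingers close. It gives the time, the measured TCP pose, the force and the opening at its end, in the units of the state.
- robot.get_obs(): the state, without advancing time (a new reading comes with each control period).
- robot.camera(name): name is "side" or "top" or "wrist"; returns the picture (480x640x3 uint8, blue, green, red); there is no depth.
- robot.camera_model(name): a dict with "camera_matrix" (3x3 intrinsics, pixels), "T" (4x4, takes a point from camera to world coordinates). Camera axes: x right, y down, z forward; pixel columns grow to the right and rows downward; lengths in m; the calibration is good to about 2 mm. A picture is of the moment at which its call begins: read the wrist's pose just before it. camera_model takes no time and is no camera call; for the wrist camera it gives the pose at the moment of the call.
- robot.finish_job(): hands the job in, once; it reports no verdict.
The state is a dict: "t": time; "joints": joint angles; "joint_velocities": joint speeds; "tau": joint torques, N m; "position": TCP position; "tcp_rot": TCP orientation; "force": force on the tool from outside, world axes, zero at the start; "ft_torque": the same for the moment, N m; "opening": opening from 0.0 (shut) to 1.0 (fully open).
Only numpy, scipy, OpenCV 4.12 (cv2) and the standard library are available. Lean on these libraries where they do the work, as an engineer would, in place of code of your own. Each camera call takes 0.05 s, during which the arm holds its last target.

### The job

Stand the four can capacitors on the four round marks of the brown mounting strip in order of size: the largest on the mark next to the red terminal block, then each next smaller one along the row, down to the smallest next to the black block. Centre each can on its mark, standing upright with its terminals up, and do not tip any of them over on the way.

Things in the scene. Friction and masses are not known exactly. Their poses are not given: they have to be found in the camera images.
- cap_grey: Can capacitor, the smallest of four: loose upright cylinder with a light grey sleeve (a narrow white stripe on one flank), 35 mm in diameter, 40 mm high overall; the top 5 mm are two small aluminium terminals, 9 mm in diameter and 18 mm apart along its y axis, on its flat top (the colour of the sleeve), so the can itself is 35 mm high. Origin: centre of the underside; z axis up along the can. It starts standing on the table.
- cap_green: Can capacitor, the second smallest of four: loose upright cylinder with a green sleeve (a narrow white stripe on one flank), 40 mm in diameter, 52 mm high overall; the top 5 mm are two small aluminium terminals, 9 mm in diameter and 18 mm apart along its y axis, on its flat top (the colour of the sleeve), so the can itself is 47 mm high. Origin: centre of the underside; z axis up along the can. It starts standing on the table.
- cap_blue: Can capacitor, the second largest of four: loose upright cylinder with a blue sleeve (a narrow white stripe on one flank), 45 mm in diameter, 64 mm high overall; the top 5 mm are two small aluminium terminals, 9 mm in diameter and 18 mm apart along its y axis, on its flat top (the colour of the sleeve), so the can itself is 59 mm high. Origin: centre of the underside; z axis up along the can. It starts standing on the table.
- cap_black: Can capacitor, the largest of four: loose upright cylinder with a black sleeve (a narrow white stripe on one flank), 50 mm in diameter, 76 mm high overall; the top 5 mm are two small aluminium terminals, 9 mm in diameter and 18 mm apart along its y axis, on its flat top (the colour of the sleeve), so the can itself is 71 mm high. Origin: centre of the underside; z axis up along the can. It starts standing on the table.
- mark0: One of four identical round marks (white ring, 60 mm across, with a white centre dot, flat) painted in a row 80 mm apart on the fixed brown mounting strip, a board 70 x 400 mm and 12 mm thick lying on the table. Origin: centre of the mark on the strip's upper face, 12 mm above the table; z up, y along the row (from mark0 towards mark3), x across it. This is mark number 0 counted along +y from mark0.
- mark1: One of four identical round marks (white ring, 60 mm across, with a white centre dot, flat) painted in a row 80 mm apart on the fixed brown mounting strip, a board 70 x 400 mm and 12 mm thick lying on the table. Origin: centre of the mark on the strip's upper face, 12 mm above the table; z up, y along the row (from mark0 towards mark3), x across it. This is mark number 1 counted along +y from mark0.
- mark2: One of four identical round marks (white ring, 60 mm across, with a white centre dot, flat) painted in a row 80 mm apart on the fixed brown mounting strip, a board 70 x 400 mm and 12 mm thick lying on the table. Origin: centre of the mark on the strip's upper face, 12 mm above the table; z up, y along the row (from mark0 towards mark3), x across it. This is mark number 2 counted along +y from mark0.
- mark3: One of four identical round marks (white ring, 60 mm across, with a white centre dot, flat) painted in a row 80 mm apart on the fixed brown mounting strip, a board 70 x 400 mm and 12 mm thick lying on the table. Origin: centre of the mark on the strip's upper face, 12 mm above the table; z up, y along the row (from mark0 towards mark3), x across it. This is mark number 3 counted along +y from mark0.
- red_block: Red terminal block, 50 x 26 x 16 mm high, fixed on the strip beyond one end of the row, 58 mm from the centre of the nearest mark; the red and the black block sit at opposite ends, and either may be at either end. Origin: centre of its underside, on the strip's upper face.
- black_block: Black terminal block, 50 x 26 x 16 mm high, fixed on the strip beyond one end of the row, 58 mm from the centre of the nearest mark; the red and the black block sit at opposite ends, and either may be at either end. Origin: centre of its underside, on the strip's upper face.
There are look-alikes about, which are no part of the job. Leave any yellow look-alike of the cap_green alone.

How it is judged:
By the outcome, as a careful person would: the job done as asked, in the order asked, and still so for the second after the job is handed in, with the robot touching nothing.
It also fails if it takes over 96 s, if anything falls off the work surface, if the arm or the gripper's body presses on something with over 40 N, if the wrist force passes 120 N, or if a joint passes its speed limit or range.

## Working session

There is one attempt and no reset: what is moved stays moved. The work goes in short steps, Python scripts to look and compute and a tool call to move; the robot and the scene stay as the last step left them, time stands still between calls to the robot, and variables do not carry over. Pictures are saved under pics/ and viewed, and the job is handed in when it is done.

Besides the shell and the picture viewer there is one more tool, called after "Emit:" as a command line: name --pt "numbers of a row" for each row, then --argument value for the rest. servo_tool: Moves the arm, as the interface text tells. Its arguments: {"type":"object","properties":{"steps":{"type":"array","items":{"type":"array","items":{"type":"number"}}},"newtons":{"type":"number"}},"required":["steps"]}

```bash
mkdir -p pics; ls
python3 - <<'E'
from workcell import robot
import cv2
o=robot.get_obs(); print({k:o[k] for k in('t','position','tcp_rot','opening','force')})
for n in("side","top"):
    cv2.imwrite(f"pics/{n}0.png",robot.camera(n))
    m=robot.camera_model(n); print(n,m)
E
```

```text
pics
{'t': 0.0, 'position': array([0.18389992, 0.70040621, 0.23010139]), 'tcp_rot': array([ 2.4863572 ,  1.91786749, -0.00276472]), 'opening': 0.9944990098249571, 'force': array([-0.06690425,  0.16574639,  0.43914409])}
side {'camera_matrix': array([[439.90885566,   0.        , 320.1009467 ],
       [  0.        , 439.90885566, 236.64445961],
       [  0.        ,   0.        ,   1.        ]]), 'T': array([[ 0.96059532, -0.21653674,  0.17426554,  0.46254254],
       [-0.27724209, -0.70169756,  0.65632108, -0.52528911],
       [-0.01983592, -0.6787727 , -0.73408049,  0.59822291],
       [ 0.        ,  0.        ,  0.        ,  1.        ]])}
top {'camera_matrix': array([[525.65186682,   0.        , 325.42818752],
       [  0.        , 525.65186682, 233.92967018],
       [  0.        ,   0.        ,   1.        ]]), 'T': array([[ 0.11451877, -0.97003131,  0.2143005 ,  0.38440969],
       [-0.99339951, -0.11324167,  0.01826838, -0.008882  ],
       [ 0.00654685, -0.21497808, -0.97659693,  1.02488978],
       [ 0.        ,  0.        ,  0.        ,  1.        ]])}
```

View pics/top0.png

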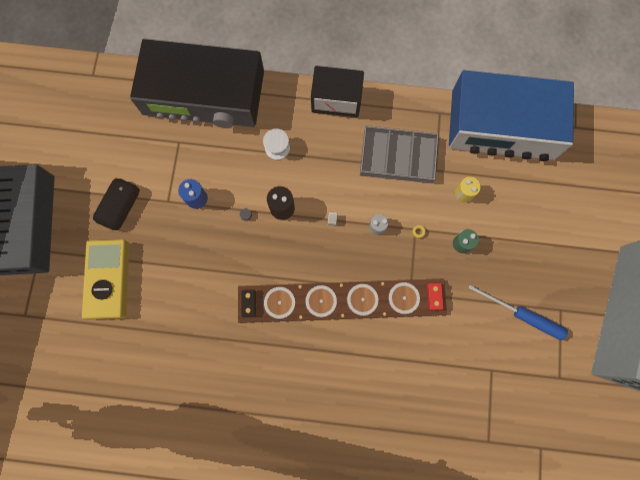

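View pics/side0.png

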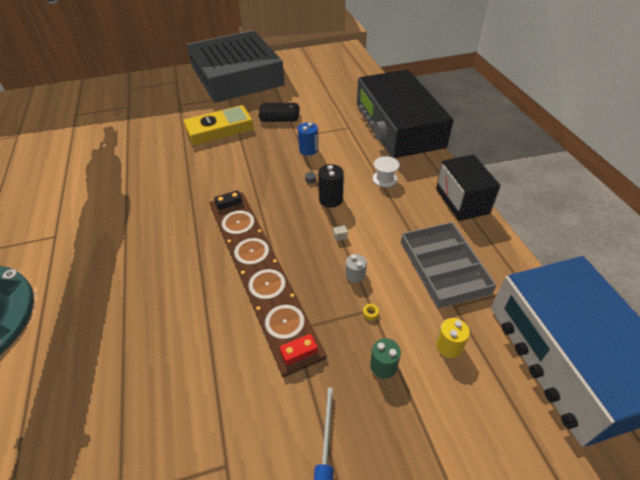

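Run:
```python
import cv2,numpy as np
im=cv2.imread("pics/top0.png"); 
a=[cv2.resize(im[y-32:y+33,x-32:x+33],(260,260),interpolation=cv2.INTER_CUBIC) for x,y in((192,194),(281,203),(379,225),(466,241),(468,189),(117,204))]
cv2.imwrite("pics/crop.png",np.vstack([np.hstack(a[:3]),np.hstack(a[3:])]))
s=cv2.imread("pics/side0.png")
a=[cv2.resize(s[y-32:y+33,x-32:x+33],(260,260),interpolation=cv2.INTER_CUBIC) for x,y in((308,138),(331,185),(356,268),(385,357),(452,338),(279,112))]
cv2.imwrite("pics/crop2.png",np.vstack([np.hstack(a[:3]),np.hstack(a[3:])]))
```

```text
(no output)
```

View pics/crop.png

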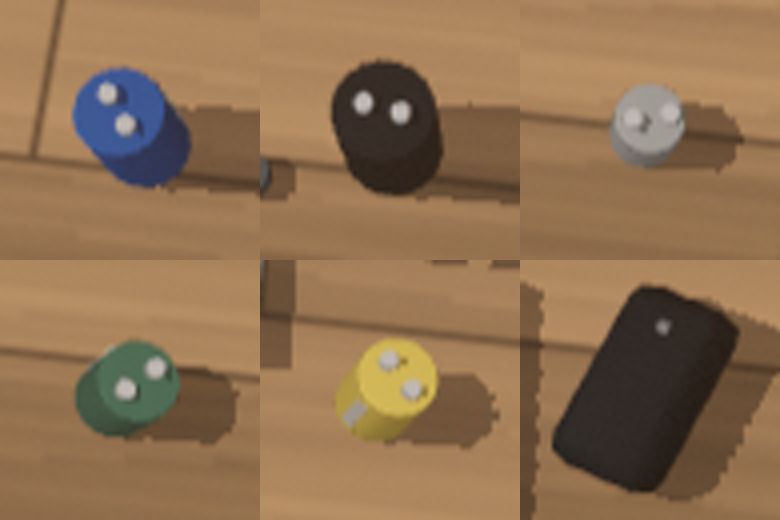

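View pics/crop2.png

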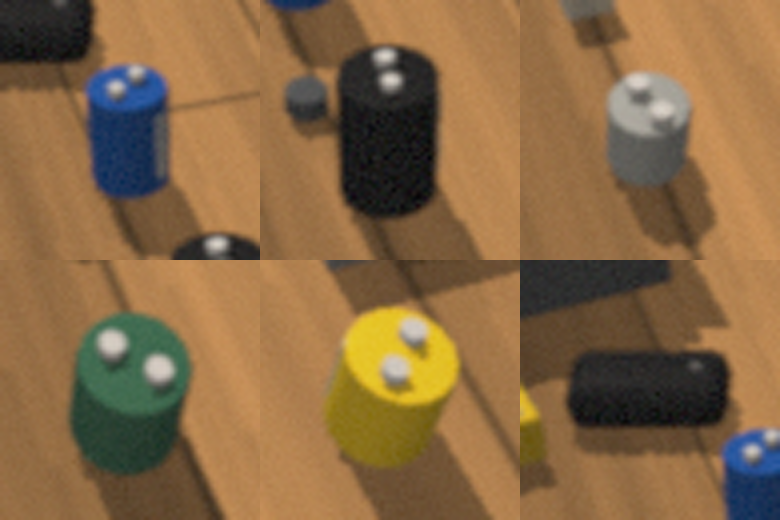

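The cans are at top-view pixels: blue (188,190), black (281,199), grey (379,223), green (466,241). The yellow can at (468,189) is the look-alike. The black thing at (117,204) is a lying rounded box with no terminal pair, and the white spool at (277,144) is not a can. Next I'll measure.

```bash
cat > h.py <<'E'
import cv2,numpy as np
from workcell import robot
H=dict(grey=.040,green=.052,blue=.064,black=.076)
def ray(m,u,v,z):
    K=m["camera_matrix"];T=m["T"]
    d=T[:3,:3]@np.linalg.solve(K,[u,v,1.]);o=T[:3,3]
    return o+d*(z-o[2])/d[2]
def proj(m,p):
    K=m["camera_matrix"];T=m["T"]
    q=K@(T[:3,:3].T@(np.array(p)-T[:3,3])); return q[:2]/q[2]
def blobs(im,c,r,thr):
    x,y=c; g=im[y-r:y+r+1,x-r:x+r+1].min(axis=2)
    n,l,s,ce=cv2.connectedComponentsWithStats((g>thr).astype(np.uint8))
    return [(s[i,4],ce[i]+[x-r,y-r]) for i in range(1,n) if s[i,4]>3]
E
python3 - <<'E'
from h import *
cs={"top":dict(blue=(189,189),black=(281,198),grey=(379,222),green=(468,239)),
"side":dict(blue=(308,128),black=(331,171),grey=(357,259),green=(387,348))}
for n in cs:
    im=cv2.imread(f"pics/{n}0.png");m=robot.camera_model(n)
    for k,c in cs[n].items():
        b=sorted(blobs(im,c,12 if n=="top" else 14,190 if k=="grey" else 150),key=lambda t:-t[0])[:2]
        p=[ray(m,*q,H[k]) for _,q in b]
        print(n,k,[(a,q.round(1)) for a,q in b], np.mean(p,0).round(4), "sep",np.round(np.linalg.norm(p[0]-p[-1]),4),"ang",np.degrees(np.arctan2(*(p[1]-p[0])[1::-1])).round(0) if len(p)>1 else None)
    # marks
    hsv=cv2.cvtColor(im,cv2.COLOR_BGR2HSV)
    w=((hsv[...,1]<70)&(hsv[...,2]>140)).astype(np.uint8)
    nn,l,s,ce=cv2.connectedComponentsWithStats(w,connectivity=8)
    for i in range(1,nn):
        if 25<s[i,2]<50 and 18<s[i,3]<45 :
            pts=np.argwhere(l==i)[:,::-1].astype(np.int32)
            hull=cv2.convexHull(pts); e=cv2.fitEllipse(hull)
            print(n,"ring",s[i],np.round(e[0],1),ray(m,*e[0],.012).round(4))
E
```

```text
top blue [(np.int32(16), array([186.4, 184.8])), (np.int32(15), array([190.6, 192.6]))] [0.6527 0.2783 0.064 ] sep 0.018 ang -144.0
top black [(np.int32(15), array([274.5, 196.1])), (np.int32(15), array([283.6, 198.4]))] [0.6525 0.1034 0.076 ] sep 0.0178 ang -98.0
  return _methods._mean(a, axis=axis, dtype=dtype,
  ret = ret.dtype.type(ret / rcount)
Traceback (most recent call last):
IndexError: list index out of range
```

Run:
```python
from h import *
cs={"top":dict(blue=(189,189),black=(281,198),grey=(379,222),green=(468,239)),
"side":dict(blue=(308,128),black=(331,171),grey=(357,259),green=(387,348))}
for n in cs:
    im=cv2.imread(f"pics/{n}0.png");m=robot.camera_model(n)
    for k,c in cs[n].items():
        for thr in ((150,) if k!="grey" else (160,170,175,180,185,190)):
          b=sorted(blobs(im,c,12 if n=="top" else 14,thr),key=lambda t:-t[0])[:2]
          if len(b)<2: continue
          p=[ray(m,*q,H[k]) for _,q in b]
          print(n,k,[(int(a),q.round(1)) for a,q in b], np.mean(p,0).round(4), "sep",np.round(np.linalg.norm(p[0]-p[-1]),4))
    hsv=cv2.cvtColor(im,cv2.COLOR_BGR2HSV)
    w=((hsv[...,1]<100)&(hsv[...,2]>140)).astype(np.uint8)
    nn,l,s,ce=cv2.connectedComponentsWithStats(w,connectivity=8)
    for i in range(1,nn):
        if 25<s[i,2]<50 and 18<s[i,3]<45 :
            hull=cv2.convexHull(np.argwhere(l==i)[:,::-1].astype(np.int32)); e=cv2.fitEllipse(hull)
            print(n,"ring",s[i],np.round(e[0],1),ray(m,*e[0],.012).round(4))
```

```text
top blue [(16, array([186.4, 184.8])), (15, array([190.6, 192.6]))] [0.6527 0.2783 0.064 ] sep 0.018
top black [(15, array([274.5, 196.1])), (15, array([283.6, 198.4]))] [0.6525 0.1034 0.076 ] sep 0.0178
top grey [(16, array([384. , 220.5])), (16, array([374.6, 221.8]))] [ 0.6377 -0.0908  0.04  ] sep 0.0185
top grey [(10, array([384. , 220.8])), (10, array([374.8, 222. ]))] [ 0.6372 -0.0911  0.04  ] sep 0.018
top grey [(8, array([374.9, 222.1])), (8, array([384.1, 220.9]))] [ 0.637  -0.0913  0.04  ] sep 0.0181
top green [(17, array([464.9, 240.6])), (15, array([472.4, 235.4]))] [ 0.6215 -0.2612  0.052 ] sep 0.018
top ring [215   5  39  20 437] [237.2  15.2] [1.0672 0.2559 0.012 ]
top ring [226  29  30  20 330] [240.4  37.5] [1.0146 0.2409 0.012 ]
top ring [263 128  26  32 624] [275.8 143.5] [0.7834 0.1329 0.012 ]
top ring [ 88 244  32  25 728] [103.4 256.8] [0.5112 0.4347 0.012 ]
top ring [389 282  31  32 336] [403.9 297.7] [ 0.4994 -0.1542  0.012 ]
top ring [306 285  31  32 333] [320.8 300.8] [0.4751 0.0039 0.012 ]
top ring [347 284  32  32 334] [362.4 299.2] [ 0.4873 -0.0752  0.012
[... 803 characters left out ...]
, (7, array([358.9, 262.7]))] [ 0.6374 -0.0926  0.04  ] sep 0.0167
side grey [(5, array([358.8, 262.6])), (4, array([353. , 255.8]))] [ 0.6374 -0.0921  0.04  ] sep 0.0172
side green [(30, array([392.4, 351.6])), (27, array([380.6, 345.1]))] [ 0.6212 -0.2632  0.052 ] sep 0.0181
side ring [372 156  28  30 430] [383.8 169.4] [0.7833 0.1444 0.012 ]
side ring [222 210  32  24 282] [237.6 221.7] [0.4638 0.0814 0.012 ]
side ring [506 221  28  32 248] [529.9 239.6] [ 0.957  -0.1183  0.012 ]
side ring [234 238  35  27 332] [251.1 250.6] [0.4755 0.0024 0.012 ]
side ring [248 269  38  30 392] [266.5 283.5] [ 0.4875 -0.0766  0.012 ]
side ring [265 304  40  35 477] [284.2 321.2] [ 0.4994 -0.1556  0.012 ]
```

Measured positions, as the mean of both views:

| Can | x, y | Target mark | x, y |
|---|---|---|---|
| black | .653, .102 | by red block | .499, -.155 |
| blue | .653, .277 | second | .487, -.076 |
| green | .621, -.262 | third | .475, .003 |
| grey | .6375, -.092 | by black block | .463, .082 |

The jaws will lie across the strip at 8.6°, which means turning about z by -1.164.

Emit:
servo_tool --pt "0.029 -0.037 0 0 0 -0.073 0.085" --pt "0.058 -0.075 0 0 0 -0.146 0.085" --pt "0.088 -0.112 0 0 0 -0.218 0.085" --pt "0.117 -0.15 0 0 0 -0.291 0.085" --pt "0.146 -0.187 0 0 0 -0.364 0.085" --newtons 40

```text
t: 0.6
position: [0.331, 0.5122, 0.231]
tcp_rot: [2.795, 1.432, -0.001]
force: [0.9, 0.4, 0.3]
opening: 0.991
```

Emit:
servo_tool --pt "0.029 -0.037 0 0 0 -0.073 0.085" --pt "0.058 -0.075 0 0 0 -0.146 0.085" --pt "0.088 -0.112 0 0 0 -0.218 0.085" --pt "0.117 -0.15 0 0 0 -0.291 0.085" --pt "0.146 -0.187 0 0 0 -0.364 0.085"

```text
t: 1.1
position: [0.4768, 0.3253, 0.2311]
tcp_rot: [3.009, 0.903, -0.001]
force: [0.3, 0.2, 0.0]
opening: 0.993
```

Emit:
servo_tool --pt "0.029 -0.037 0 0 0 -0.073 0.085" --pt "0.058 -0.075 0 0 0 -0.146 0.085" --pt "0.088 -0.112 0 0 0 -0.218 0.085" --pt "0.117 -0.15 0 0 0 -0.291 0.085" --pt "0.146 -0.187 0 0 0 -0.364 0.085"

```text
t: 1.6
position: [0.6228, 0.1385, 0.231]
tcp_rot: [3.123, 0.343, -0.001]
force: [0.1, 0.0, -0.3]
opening: 0.993
```

Emit:
servo_tool --pt "0.031 -0.038 0 0 0 -0.072 0.085" --pt "0.031 -0.038 0 0 0 -0.072 0.085" --pt "0.031 -0.038 0 0 0 -0.072 0.085"

```text
t: 1.9
position: [0.6533, 0.1004, 0.2308]
tcp_rot: [3.132, 0.231, -0.001]
force: [-0.1, 0.3, -0.8]
opening: 0.999
```

Run:
```python
from h import *
print(robot.get_obs()["position"])
m=robot.camera_model("wrist"); print(m["T"].round(3)); im=robot.camera("wrist")
cv2.imwrite("pics/w1.png",im)
print(proj(m,[.6527,.1022,.076]),proj(m,[.653,.277,.064]))
```

```text
[0.65331866 0.10035534 0.23075266]
[[ 0.989  0.139  0.046  0.642]
 [ 0.146 -0.939 -0.311  0.181]
 [-0.     0.314 -0.949  0.373]
 [ 0.     0.     0.     1.   ]]
[320.21873696 222.8508797 ] [354.49526144  -4.76502313]
```

View pics/w1.png

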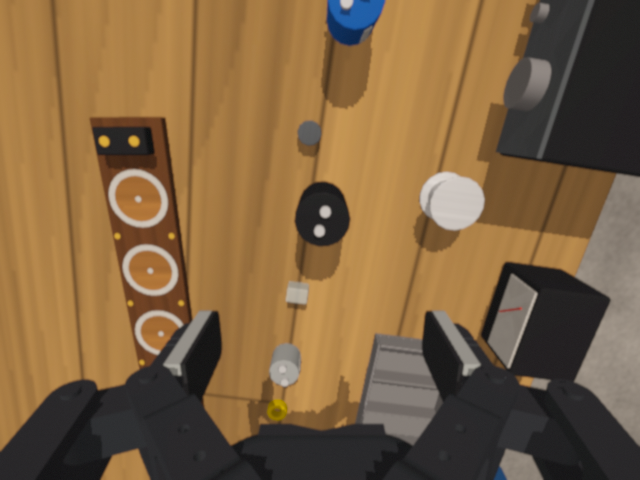

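Run:
```python
from h import *
im=cv2.imread("pics/w1.png");m=robot.camera_model("wrist")
b=sorted(blobs(im,(322,220),22,140),key=lambda t:-t[0])[:2]
print(b,np.mean([ray(m,*q,.076) for _,q in b],0))
hsv=cv2.cvtColor(im,cv2.COLOR_BGR2HSV)
w=((hsv[...,1]<100)&(hsv[...,2]>140)).astype(np.uint8)
nn,l,s,ce=cv2.connectedComponentsWithStats(w,connectivity=8)
for i in range(1,nn):
    if 45<s[i,2]<75 and 40<s[i,3]<75 and s[i,0]<200:
        e=cv2.fitEllipse(cv2.convexHull(np.argwhere(l==i)[:,::-1].astype(np.int32)))
        print("ring",s[i],np.round(e[0],1),ray(m,*e[0],.012).round(4))
```

```text
[(np.int32(94), array([324.81914894, 211.29787234])), (np.int32(83), array([318.90361446, 230.71084337]))] [0.65283054 0.10646348 0.076     ]
ring [ 108  169   60   59 1181] [137.8 197.9] [0.4634 0.086  0.012 ]
ring [122 244  56  52 985] [149.9 269.6] [0.4757 0.007  0.012 ]
ring [135 310  48  45 559] [159.4 331.7] [ 0.4866 -0.0709  0.012 ]
ring [165 310  46  65 721] [186.8 344.6] [ 0.5189 -0.0839  0.012 ]
```

Wrist view: black can at (322,221), about 3–4 mm higher in y than the fixed cameras, with marks shifted the same way. The bias cancels as long as the tool orientation stays the same. I'll descend on the black can.

Emit:
servo_tool --pt "0 0.003 -0.04 0 0 0 0.085" --pt "0 0.003 -0.08 0 0 0 0.085" --pt "0 0.003 -0.12 0 0 0 0.085" --pt "0 0.003 -0.15 0 0 0 0.085" --pt "0 0.003 -0.17 0 0 0 0.085"

```text
t: 2.45
position: [0.65, 0.1084, 0.0584]
tcp_rot: [-3.131, -0.242, 0.008]
force: [-0.5, 0.2, 0.0]
opening: 0.998
```

Emit:
servo_tool --pt "0 0 -0.02 0 0 0 0.085" --pt "0 0 -0.036 0 0 0 0.085" --pt "0 0 -0.036 0 0 0 0.06" --pt "0 0 -0.036 0 0 0 0.05" --pt "0 0 -0.036 0 0 0 0.045"

```text
t: 2.95
position: [0.654, 0.1058, 0.0266]
tcp_rot: [-3.132, -0.236, -0.003]
force: [-0.5, -1.1, -1.1]
opening: 0.576
```

Emit:
servo_tool --pt "0 0 0 0 0 0 0.04" --pt "0 0 0 0 0 0 0.04" --pt "0 0 0 0 0 0 0.04"

```text
t: 3.25
position: [0.6538, 0.1055, 0.0264]
tcp_rot: [-3.132, -0.236, -0.002]
force: [-0.6, 0.3, 4.7]
opening: 0.581
```

Emit:
servo_tool --pt "0 0 0.01 0 0 0 0.04" --pt "0 0 0.03 0 0 0 0.04" --pt "0 0 0.05 0 0 0 0.04" --pt "0 0 0.07 0 0 0 0.04" --pt "0 0 0.08 0 0 0 0.04"

```text
t: 3.75
position: [0.6538, 0.105, 0.1072]
tcp_rot: [3.133, 0.235, 0.003]
force: [1.3, -0.2, -2.2]
opening: 0.579
```

Emit:
servo_tool --pt "-0.01 -0.016 0 0 0 0 0.04" --pt "-0.025 -0.042 0 0 0 0 0.04" --pt "-0.04 -0.068 0 0 0 0 0.04" --pt "-0.058 -0.096 0 0 0 0 0.04" --pt "-0.077 -0.129 0 0 0 0 0.04"

```text
t: 4.25
position: [0.5734, -0.0252, 0.1042]
tcp_rot: [3.133, 0.236, -0.004]
force: [1.0, -0.2, -2.0]
opening: 0.573
```

Emit:
servo_tool --pt "-0.018 -0.03 0 0 0 0 0.04" --pt "-0.036 -0.06 0 0 0 0 0.04" --pt "-0.054 -0.09 0 0 0 0 0.04" --pt "-0.068 -0.113 0 0 0 0 0.04" --pt "-0.077 -0.128 0 0 0 0 0.04"

```text
t: 4.75
position: [0.4947, -0.155, 0.1045]
tcp_rot: [3.133, 0.228, -0.006]
force: [0.6, 0.5, -2.1]
opening: 0.577
```

Emit:
servo_tool --pt "0 0 -0.02 0 0 0 0.04" --pt "0 0 -0.03 0 0 0 0.04" --pt "0 0 -0.04 0 0 0 0.04" --pt "0 0 -0.04 0 0 0 0.04" --pt "0 0 -0.04 0 0 0 0.04"

```text
t: 5.25
position: [0.499, -0.1514, 0.065]
tcp_rot: [-3.132, -0.237, 0.001]
force: [-0.3, -0.4, -1.9]
opening: 0.579
```

```bash
cat >> h.py <<'E'
def check(k,base,guess,marks,thr=150,tag=""):
    """terminal midpoint of can k with base height, vs the mark as seen by each fixed camera"""
    for n in("top","side"):
        m=robot.camera_model(n);im=robot.camera(n);z=base+H[k]
        cv2.imwrite(f"pics/{n}_{tag}.png",im)
        c=np.round(proj(m,[*guess,z])).astype(int)
        b=sorted(blobs(im,c,13,thr),key=lambda t:-t[0])[:3]
        p=[ray(m,*q,z) for _,q in b]
        print(n,[(int(a),q.round(1)) for a,q in b],"sep",np.linalg.norm(p[0]-p[1]).round(4) if len(p)>1 else 0,"mid-mark",(np.mean(p[:2],0)[:2]-marks[n]).round(4) if p else 0)
        x,y=c; r=45; cr=im[max(0,y-r):y+r,max(0,x-r):x+r]
        cv2.imwrite(f"pics/{n}_{tag}c.png",cv2.resize(cr,(360,360),interpolation=cv2.INTER_CUBIC))
M={"A":{"top":[.4994,-.1542],"side":[.4994,-.1556]},"B":{"top":[.4873,-.0752],"side":[.4875,-.0766]},
"C":{"top":[.4751,.0039],"side":[.4755,.0024]},"D":{"top":[.463,.083],"side":[.4638,.0814]}}
E
python3 - <<'E'
from h import *
check("black",.0386,(.499,-.154),M["A"],tag="k1")
a=[cv2.imread(f"pics/{n}_k1c.png") for n in("top","side")];cv2.imwrite("pics/k1.png",np.hstack(a))
E
```

```text
top [] sep 0 mid-mark 0
side [(29, array([278.2, 275.4])), (25, array([278.6, 285.2]))] sep 0.0169 mid-mark [0.0005 0.0011]
```

View pics/k1.png

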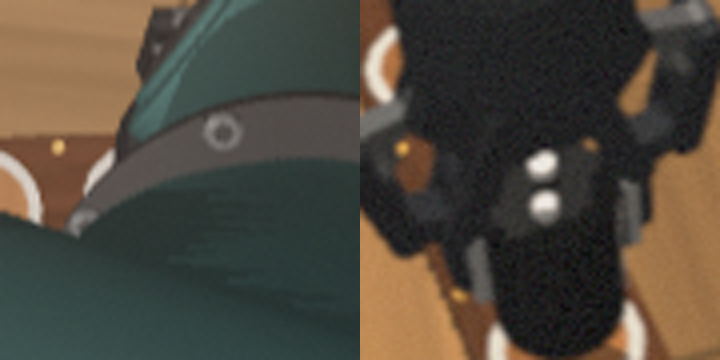

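Side view: the can hangs upright over the mark, terminals at (278,275) and (279,285), and is 1 mm off in y. The top view is blocked by the arm. I'll lower it and release.

Emit:
servo_tool --pt "0 -0.001 -0.01 0 0 0 0.04" --pt "0 -0.001 -0.018 0 0 0 0.04" --pt "0 -0.001 -0.022 0 0 0 0.04" --pt "0 -0.001 -0.025 0 0 0 0.04" --pt "0 -0.001 -0.025 0 0 0 0.04"

```text
t: 5.85
position: [0.4988, -0.1527, 0.0397]
tcp_rot: [-3.132, -0.235, 0.002]
force: [0.5, 1.2, -2.3]
opening: 0.575
```

Emit:
servo_tool --pt "0 0 -0.001 0 0 0 0.04" --pt "0 0 -0.0015 0 0 0 0.04" --pt "0 0 -0.0015 0 0 0 0.04"

```text
t: 6.15
position: [0.4992, -0.1528, 0.0389]
tcp_rot: [3.133, 0.235, 0.0]
force: [-0.3, -0.6, -2.6]
opening: 0.573
```

Emit:
servo_tool --pt "0 0 -0.001 0 0 0 0.04" --pt "0 0 -0.001 0 0 0 0.05" --pt "0 0 -0.001 0 0 0 0.056" --pt "0 0 -0.001 0 0 0 0.07" --pt "0 0 -0.001 0 0 0 0.085"

```text
t: 6.65
position: [0.4993, -0.1528, 0.0379]
tcp_rot: [3.133, 0.235, 0.0]
force: [0.2, 0.5, -0.7]
opening: 0.961
```

Emit:
servo_tool --pt "0 0 0 0 0 0 0.085" --pt "0 0 0.01 0 0 0 0.085" --pt "0 0 0.04 0 0 0 0.085" --pt "0 0 0.08 0 0 0 0.085" --pt "0 0 0.12 0 0 0 0.085"

```text
t: 7.15
position: [0.4985, -0.1527, 0.1593]
tcp_rot: [-3.133, -0.235, 0.002]
force: [0.4, -1.0, 0.1]
opening: 0.997
```

Emit:
servo_tool --pt "0.015 0.043 0 0 0 0 0.085" --pt "0.031 0.086 0 0 0 0 0.085" --pt "0.046 0.129 0 0 0 0 0.085" --pt "0.062 0.172 0 0 0 0 0.085" --pt "0.077 0.215 0 0 0 0 0.085"

```text
t: 7.65
position: [0.5765, 0.0641, 0.1587]
tcp_rot: [-3.133, -0.235, -0.001]
force: [0.1, 0.2, 0.3]
opening: 0.996
```

Emit:
servo_tool --pt "0.015 0.043 0 0 0 0 0.085" --pt "0.031 0.086 0 0 0 0 0.085" --pt "0.046 0.129 0 0 0 0 0.085" --pt "0.062 0.172 0 0 0 0 0.085" --pt "0.077 0.216 0 0 0 0 0.085"

```text
t: 8.15
position: [0.6534, 0.2798, 0.1586]
tcp_rot: [3.132, 0.235, 0.0]
force: [0.4, -0.2, -0.0]
opening: 0.999
```

Emit:
servo_tool --pt "0 0 -0.02 0 0 0 0.085" --pt "0 0 -0.05 0 0 0 0.085" --pt "0 0 -0.07 0 0 0 0.085" --pt "0 0 -0.08 0 0 0 0.085" --pt "0 0 -0.08 0 0 0 0.085"

```text
t: 8.65
position: [0.652, 0.2778, 0.0767]
tcp_rot: [3.132, 0.235, -0.004]
force: [-0.1, -0.4, -0.1]
opening: 0.992
```

Run:
```python
from h import *
o=robot.get_obs();print(o["position"])
check("black",.012,(.499,-.154),M["A"],tag="k2")
check("blue",0,(.653,.277),{"top":[0,0],"side":[0,0]},tag="b1")
a=[cv2.imread(f"pics/{n}_{t}c.png") for t in("k2","b1") for n in("top","side")];cv2.imwrite("pics/k2.png",np.vstack([np.hstack(a[:2]),np.hstack(a[2:])])[:,:])
cv2.imwrite("pics/k2.png",cv2.resize(cv2.imread("pics/k2.png"),(600,600)))
```

```text
[0.65196072 0.2778297  0.07671285]
top [(21, array([406., 292.])), (21, array([415.8, 294.9])), (9, array([398.3, 284.2]))] sep 0.0181 mid-mark [ 0.0004 -0.0009]
side [(26, array([280.5, 297.9])), (25, array([279.7, 287.6])), (8, array([282.5, 279.5]))] sep 0.0179 mid-mark [ 0.0001 -0.0007]
top [(18, array([190.6, 192.6])), (17, array([186.4, 184.9]))] sep 0.0177 mid-mark [0.6526 0.2782]
side [(9, array([309.3, 123.1])), (9, array([304.6, 127.3]))] sep 0.0188 mid-mark [0.6532 0.2761]
```

View pics/k2.png

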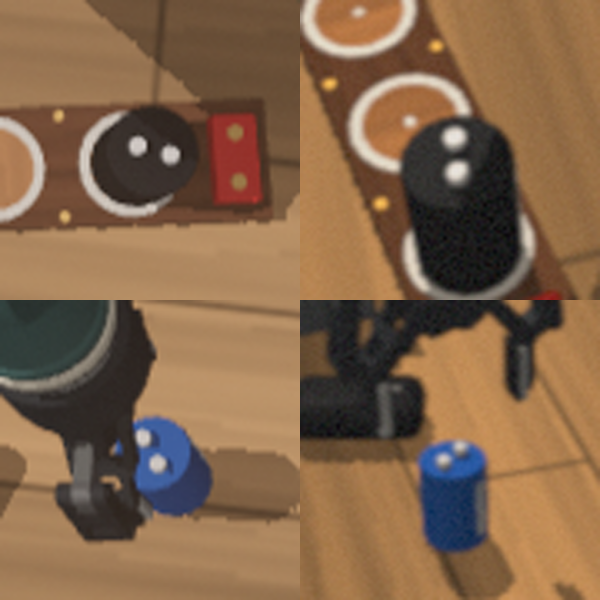

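Black stands on its mark by the red block, upright and within 1 mm in both views. The blue can is between the open fingers, so I'll grasp it.

Emit:
servo_tool --pt "0.001 0 -0.02 0 0 0 0.085" --pt "0.001 0 -0.04 0 0 0 0.085" --pt "0.001 0 -0.054 0 0 0 0.085" --pt "0.001 0 -0.057 0 0 0 0.085" --pt "0.001 0 -0.057 0 0 0 0.06"

```text
t: 9.35
position: [0.6538, 0.278, 0.02]
tcp_rot: [3.132, 0.235, -0.002]
force: [0.1, 0.3, 0.7]
opening: 0.849
```

Emit:
servo_tool --pt "0 0 0 0 0 0 0.05" --pt "0 0 0 0 0 0 0.042" --pt "0 0 0 0 0 0 0.035" --pt "0 0 0 0 0 0 0.035" --pt "0 0 0 0 0 0 0.035"

```text
t: 9.85
position: [0.6551, 0.2785, 0.0219]
tcp_rot: [-3.132, -0.235, -0.003]
force: [-0.5, 0.2, 6.0]
opening: 0.518
```

Emit:
servo_tool --pt "0 0 0.01 0 0 0 0.035" --pt "0 0 0.03 0 0 0 0.035" --pt "0 0 0.05 0 0 0 0.035" --pt "0 0 0.07 0 0 0 0.035" --pt "0 0 0.08 0 0 0 0.035"

```text
t: 10.35
position: [0.6546, 0.2784, 0.1026]
tcp_rot: [-3.132, -0.235, -0.003]
force: [0.2, 0.7, -0.3]
opening: 0.519
```

Emit:
servo_tool --pt "-0.008 -0.016 0 0 0 0 0.035" --pt "-0.02 -0.042 0 0 0 0 0.035" --pt "-0.034 -0.071 0 0 0 0 0.035" --pt "-0.048 -0.1 0 0 0 0 0.035" --pt "-0.062 -0.13 0 0 0 0 0.035"

```text
t: 10.85
position: [0.5909, 0.1473, 0.1005]
tcp_rot: [3.132, 0.236, -0.002]
force: [0.7, 0.1, -1.4]
opening: 0.516
```

Emit:
servo_tool --pt "-0.014 -0.03 0 0 0 0 0.035" --pt "-0.028 -0.06 0 0 0 0 0.035" --pt "-0.042 -0.09 0 0 0 0 0.035" --pt "-0.056 -0.12 0 0 0 0 0.035" --pt "-0.07 -0.15 0 0 0 0 0.035"

```text
t: 11.35
position: [0.521, -0.0028, 0.1007]
tcp_rot: [3.133, 0.236, -0.001]
force: [0.6, -0.6, -1.0]
opening: 0.518
```

Emit:
servo_tool --pt "-0.012 -0.026 0 0 0 0 0.035" --pt "-0.024 -0.05 0 0 0 0 0.035" --pt "-0.032 -0.066 0 0 0 0 0.035" --pt "-0.035 -0.073 0 0 0 0 0.035" --pt "-0.035 -0.073 0 0 0 0 0.035"

```text
t: 11.85
position: [0.4866, -0.0757, 0.1008]
tcp_rot: [3.133, 0.232, -0.001]
force: [-0.1, -0.9, -0.8]
opening: 0.513
```

Now I'll lower to about 20 mm above the strip and check.

Emit:
servo_tool --pt "0.0005 0.0005 -0.02 0 0 0 0.035" --pt "0.0005 0.0005 -0.035 0 0 0 0.035" --pt "0.0005 0.0005 -0.045 0 0 0 0.035" --pt "0.0005 0.0005 -0.045 0 0 0 0.035" --pt "0.0005 0.0005 -0.045 0 0 0 0.035"

```text
t: 12.35
position: [0.488, -0.0737, 0.0558]
tcp_rot: [-3.132, -0.237, 0.0]
force: [-0.6, -0.0, -1.2]
opening: 0.52
```

Run:
```python
from h import *
o=robot.get_obs();print(o["position"])
check("blue",o["position"][2]-.0215,(.487,-.075),M["B"],tag="b2")
a=[cv2.imread(f"pics/{n}_b2c.png") for n in("top","side")];cv2.imwrite("pics/b2.png",np.hstack(a))
```

```text
[ 0.48801644 -0.0736855   0.05576853]
top [] sep 0 mid-mark 0
side [(26, array([256.5, 252.2])), (25, array([264.4, 244.9]))] sep 0.018 mid-mark [0.0005 0.0014]
```

View pics/b2.png

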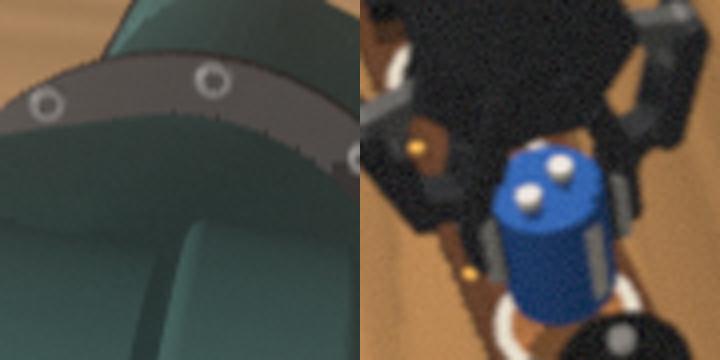

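Blue hangs upright over its ring, terminals at (256,252) and (264,245), and is 1.4 mm off in y. I'll correct 1 mm, lower and release.

Emit:
servo_tool --pt "0 -0.001 -0.008 0 0 0 0.035" --pt "0 -0.001 -0.014 0 0 0 0.035" --pt "0 -0.001 -0.018 0 0 0 0.035" --pt "0 -0.001 -0.02 0 0 0 0.035" --pt "0 -0.001 -0.021 0 0 0 0.035"

```text
t: 12.95
position: [0.4874, -0.0753, 0.0344]
tcp_rot: [-3.133, -0.235, 0.001]
force: [-0.6, -0.3, -1.4]
opening: 0.518
```

Emit:
servo_tool --pt "0 0 -0.0005 0 0 0 0.035" --pt "0 0 -0.001 0 0 0 0.035" --pt "0 0 -0.001 0 0 0 0.035"

```text
t: 13.25
position: [0.4877, -0.0753, 0.0339]
tcp_rot: [3.133, 0.235, 0.0]
force: [0.0, 0.2, -0.8]
opening: 0.52
```

Emit:
servo_tool --pt "0 0 -0.0005 0 0 0 0.035" --pt "0 0 -0.0005 0 0 0 0.046" --pt "0 0 -0.0005 0 0 0 0.054" --pt "0 0 -0.0005 0 0 0 0.07" --pt "0 0 -0.0005 0 0 0 0.085"

```text
t: 13.75
position: [0.4877, -0.0753, 0.0333]
tcp_rot: [3.133, 0.235, 0.0]
force: [-0.2, 0.6, -0.1]
opening: 0.939
```

Emit:
servo_tool --pt "0 0 0 0 0 0 0.085" --pt "0 0 0.01 0 0 0 0.085" --pt "0 0 0.04 0 0 0 0.085" --pt "0 0 0.08 0 0 0 0.085" --pt "0 0 0.12 0 0 0 0.085"

```text
t: 14.25
position: [0.487, -0.0753, 0.1548]
tcp_rot: [-3.133, -0.235, 0.002]
force: [1.0, 0.1, -0.3]
opening: 0.996
```

Emit:
servo_tool --pt "0.027 -0.037 0 0 0 0 0.07" --pt "0.054 -0.074 0 0 0 0 0.07" --pt "0.08 -0.112 0 0 0 0 0.07" --pt "0.107 -0.149 0 0 0 0 0.07" --pt "0.134 -0.186 0 0 0 0 0.07"

```text
t: 14.75
position: [0.6222, -0.2626, 0.1542]
tcp_rot: [-3.133, -0.235, -0.0]
force: [0.1, 1.0, -0.3]
opening: 0.82
```

Emit:
servo_tool --pt "0 0 -0.02 0 0 0 0.07" --pt "0 0 -0.05 0 0 0 0.07" --pt "0 0 -0.07 0 0 0 0.07" --pt "0 0 -0.08 0 0 0 0.07" --pt "0 0 -0.08 0 0 0 0.07"

```text
t: 15.25
position: [0.6205, -0.2607, 0.0723]
tcp_rot: [-3.132, -0.236, 0.004]
force: [-0.1, 0.4, -0.5]
opening: 0.816
```

Run:
```python
from h import *
o=robot.get_obs();print(o["position"])
check("blue",.012,(.487,-.075),M["B"],tag="b3")
check("black",.012,(.499,-.154),M["A"],tag="k3")
check("green",0,(.6213,-.262),{"top":[0,0],"side":[0,0]},tag="g1")
m=robot.camera_model("top");print(ray(m,470,288,.005))
```

```text
[ 0.62052542 -0.2606694   0.07228439]
top [(27, array([355.1, 287.1])), (21, array([362.2, 291.6])), (19, array([367.8, 300. ]))] sep 0.0151 mid-mark [0.0104 0.0126]
side [(26, array([265.9, 255. ])), (26, array([258.5, 262.2])), (23, array([266.1, 247.5]))] sep 0.0175 mid-mark [0.0003 0.0002]
top [] sep 0 mid-mark 0
side [(31, array([279.9, 287.7])), (28, array([280.7, 297.9])), (8, array([282.5, 279.5]))] sep 0.0178 mid-mark [ 0.0003 -0.0009]
top [] sep 0 mid-mark 0
side [(35, array([392.2, 351.4])), (32, array([380.5, 345.2]))] sep 0.0177 mid-mark [ 0.6211 -0.2631]
[ 0.53379183 -0.28162552  0.005     ]
```

View pics/side_g1.png

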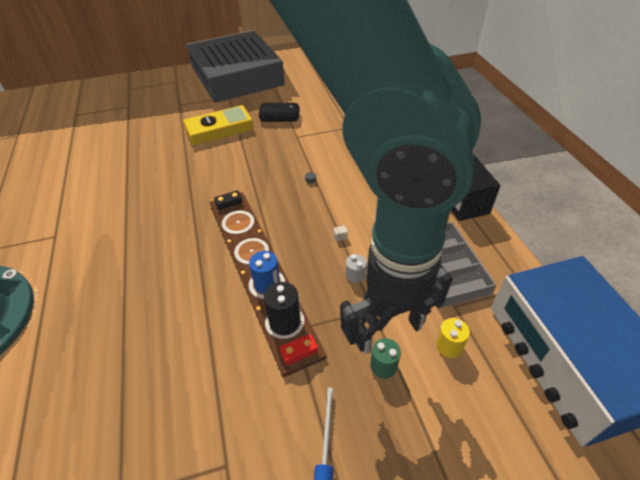

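View pics/top_g1.png

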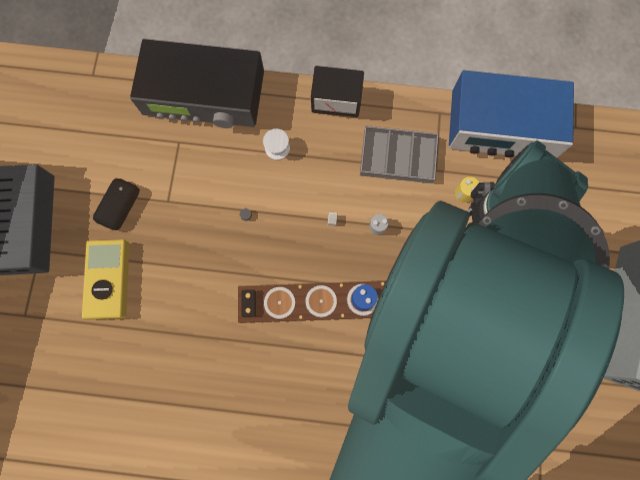

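Side view: black and blue stand upright on their marks. The fingers are above the green can at (386,357) and clear of yellow at (452,338) and the screwdriver tip at (330,390). I'll grasp green.

Emit:
servo_tool --pt "0 -0.001 -0.02 0 0 0 0.07" --pt "0 -0.001 -0.04 0 0 0 0.07" --pt "0 -0.001 -0.054 0 0 0 0.07" --pt "0 -0.001 -0.059 0 0 0 0.07" --pt "0 -0.001 -0.059 0 0 0 0.06"

```text
t: 16.05
position: [0.6213, -0.2621, 0.0138]
tcp_rot: [-3.132, -0.235, 0.001]
force: [-0.1, -0.1, -0.1]
opening: 0.701
```

Emit:
servo_tool --pt "0 0 0 0 0 0 0.05" --pt "0 0 0 0 0 0 0.04" --pt "0 0 0 0 0 0 0.03" --pt "0 0 0 0 0 0 0.03" --pt "0 0 0 0 0 0 0.03"

```text
t: 16.55
position: [0.6224, -0.2628, 0.0154]
tcp_rot: [3.132, 0.235, 0.003]
force: [-0.6, 0.1, 5.7]
opening: 0.453
```

Emit:
servo_tool --pt "0 0 0.01 0 0 0 0.03" --pt "0 0 0.035 0 0 0 0.03" --pt "0 0 0.065 0 0 0 0.03" --pt "0 0 0.095 0 0 0 0.03" --pt "0 0 0.11 0 0 0 0.03"

```text
t: 17.05
position: [0.6227, -0.2628, 0.1271]
tcp_rot: [3.131, 0.235, 0.005]
force: [0.4, -0.7, -1.0]
opening: 0.457
```

Emit:
servo_tool --pt "-0.008 0.014 0 0 0 0 0.03" --pt "-0.022 0.039 0 0 0 0 0.03" --pt "-0.037 0.066 0 0 0 0 0.03" --pt "-0.053 0.096 0 0 0 0 0.03" --pt "-0.07 0.126 0 0 0 0 0.03"

```text
t: 17.55
position: [0.5506, -0.1351, 0.1239]
tcp_rot: [-3.132, -0.235, 0.001]
force: [-0.1, 0.5, -1.2]
opening: 0.457
```

Emit:
servo_tool --pt "-0.017 0.031 0 0 0 0 0.03" --pt "-0.034 0.062 0 0 0 0 0.03" --pt "-0.051 0.092 0 0 0 0 0.03" --pt "-0.066 0.12 0 0 0 0 0.03" --pt "-0.077 0.14 0 0 0 0 0.03"

```text
t: 18.05
position: [0.4726, 0.0059, 0.124]
tcp_rot: [-3.132, -0.239, 0.003]
force: [0.7, 1.3, -1.6]
opening: 0.455
```

Emit:
servo_tool --pt "0 0 -0.02 0 0 0 0.03" --pt "0 0 -0.045 0 0 0 0.03" --pt "0 0 -0.065 0 0 0 0.03" --pt "0 0 -0.075 0 0 0 0.03" --pt "0 0 -0.075 0 0 0 0.03"

```text
t: 18.55
position: [0.4737, 0.0036, 0.0482]
tcp_rot: [-3.133, -0.235, 0.005]
force: [-0.0, -0.9, -0.6]
opening: 0.456
```

Run:
```python
from h import *
o=robot.get_obs();print(o["position"])
check("green",o["position"][2]-.015,(.475,.003),M["C"],tag="g2")
a=[cv2.imread(f"pics/{n}_g2c.png") for n in("top","side")];cv2.imwrite("pics/g2.png",np.hstack(a))
```

```text
[0.47365368 0.00363533 0.04819599]
top [] sep 0 mid-mark 0
side [(33, array([244.5, 212.7])), (21, array([248.6, 223.4])), (18, array([240.3, 219.4]))] sep 0.0272 mid-mark [0.0037 0.0076]
```

View pics/g2.png

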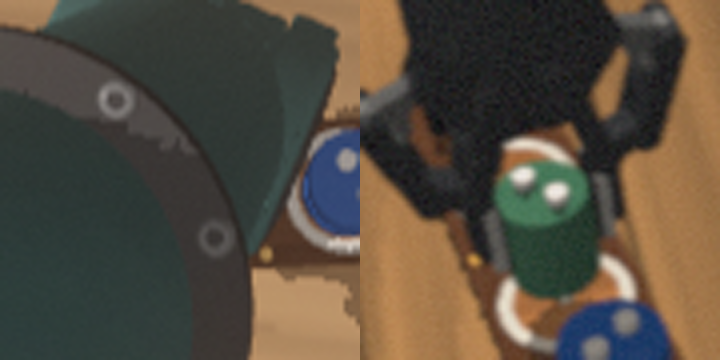

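Run:
```python
from h import *
m=robot.camera_model("side");p=np.mean([ray(m,*q,.0482-.015+.052) for q in((248.6,223.4),(240.3,219.4))],0);print(p[:2]-M["C"]["side"],robot.get_obs()["position"])
```

```text
[-0.00095862  0.00072116] [0.47478387 0.00355442 0.04952669]
```

Green is upright over its ring, within about 1 mm. I'll nudge it, lower and release.

Emit:
servo_tool --pt "0.0005 -0.0005 -0.008 0 0 0 0.03" --pt "0.0005 -0.0005 -0.014 0 0 0 0.03" --pt "0.0005 -0.0005 -0.018 0 0 0 0.03" --pt "0.0005 -0.0005 -0.02 0 0 0 0.03" --pt "0.0005 -0.0005 -0.02 0 0 0 0.03"

```text
t: 19.15
position: [0.475, 0.0032, 0.029]
tcp_rot: [-3.133, -0.235, 0.001]
force: [0.4, -0.0, -1.3]
opening: 0.455
```

Emit:
servo_tool --pt "0 0 -0.0005 0 0 0 0.03" --pt "0 0 -0.001 0 0 0 0.03" --pt "0 0 -0.001 0 0 0 0.03"

```text
t: 19.45
position: [0.4752, 0.0032, 0.0284]
tcp_rot: [3.133, 0.235, 0.0]
force: [-0.5, -0.2, -1.6]
opening: 0.456
```

Emit:
servo_tool --pt "0 0 -0.0007 0 0 0 0.03" --pt "0 0 -0.0012 0 0 0 0.03" --pt "0 0 -0.0012 0 0 0 0.03"

```text
t: 19.75
position: [0.4752, 0.0033, 0.0274]
tcp_rot: [-3.133, -0.236, -0.0]
force: [-1.3, -0.5, 3.3]
opening: 0.454
```

Emit:
servo_tool --pt "0 0 0 0 0 0 0.04" --pt "0 0 0 0 0 0 0.048" --pt "0 0 0 0 0 0 0.06" --pt "0 0 0 0 0 0 0.08" --pt "0 0 0 0 0 0 0.085"

```text
t: 20.25
position: [0.4751, 0.0032, 0.0271]
tcp_rot: [3.133, 0.236, -0.0]
force: [0.6, -0.4, -0.5]
opening: 0.991
```

Emit:
servo_tool --pt "0 0 0 0 0 0 0.085" --pt "0 0 0.01 0 0 0 0.085" --pt "0 0 0.04 0 0 0 0.085" --pt "0 0 0.08 0 0 0 0.085" --pt "0 0 0.12 0 0 0 0.085"

```text
t: 20.75
position: [0.4744, 0.0032, 0.1487]
tcp_rot: [-3.133, -0.235, 0.002]
force: [0.6, 0.9, 0.9]
opening: 0.995
```

Emit:
servo_tool --pt "0.041 -0.024 0 0 0 0 0.06" --pt "0.082 -0.047 0 0 0 0 0.06" --pt "0.123 -0.071 0 0 0 0 0.06" --pt "0.163 -0.094 0 0 0 0 0.06" --pt "0.163 -0.094 -0.02 0 0 0 0.06"

```text
t: 21.25
position: [0.647, -0.0964, 0.1313]
tcp_rot: [3.127, 0.229, 0.023]
force: [0.2, 0.1, 0.5]
opening: 0.701
```

Emit:
servo_tool --pt "0 0 -0.03 0 0 0 0.06" --pt "0 0 -0.05 0 0 0 0.06" --pt "0 0 -0.06 0 0 0 0.06" --pt "0 0 -0.06 0 0 0 0.06"

```text
t: 21.65
position: [0.6369, -0.0905, 0.0662]
tcp_rot: [-3.132, -0.236, 0.004]
force: [-0.2, 0.9, 0.4]
opening: 0.701
```

Run:
```python
from h import *
o=robot.get_obs();print(o["position"],o["opening"])
check("green",.012,(.475,.003),M["C"],tag="g3")
check("blue",.012,(.487,-.075),M["B"],tag="b4")
check("grey",0,(.6375,-.092),{"top":[0,0],"side":[0,0]},thr=175,tag="y1")
```

```text
[ 0.63693111 -0.0904833   0.06620234] 0.7011662559820405
top [] sep 0 mid-mark 0
side [(27, array([251.4, 220.4])), (21, array([242.6, 228.4])), (18, array([251. , 232.5]))] sep 0.0229 mid-mark [0.0027 0.0141]
top [(21, array([367.8, 300.1]))] sep 0 mid-mark [-0.007  -0.0057]
side [(26, array([258.5, 262.2])), (25, array([266., 255.])), (21, array([265.9, 247.4]))] sep 0.0177 mid-mark [0.0004 0.0002]
top [] sep 0 mid-mark 0
side [(21, array([359.4, 262.6])), (17, array([353.4, 255.9]))] sep 0.017 mid-mark [ 0.6381 -0.0925]
```

View pics/side_y1.png

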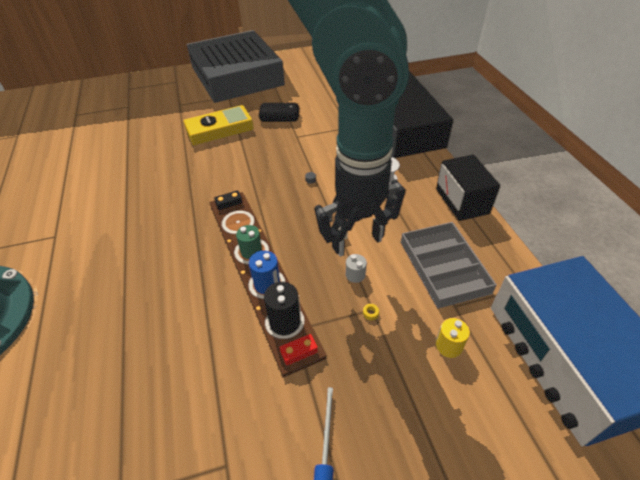

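Side view: green, blue and black all stand on their marks, with green's terminals at (243,228) and (251,232). The fingers are over the grey can at (356,268), so I'll grasp it.

Emit:
servo_tool --pt "0 0 -0.02 0 0 0 0.06" --pt "0 0 -0.04 0 0 0 0.06" --pt "0 0 -0.053 0 0 0 0.06" --pt "0 0 -0.058 0 0 0 0.06" --pt "0 0 -0.058 0 0 0 0.06"

```text
t: 22.45
position: [0.6379, -0.0908, 0.0087]
tcp_rot: [-3.133, -0.235, 0.001]
force: [0.4, -1.1, -0.4]
opening: 0.703
```

Emit:
servo_tool --pt "0 0 0 0 0 0 0.05" --pt "0 0 0 0 0 0 0.04" --pt "0 0 0 0 0 0 0.032" --pt "0 0 0 0 0 0 0.027" --pt "0 0 0 0 0 0 0.027"

```text
t: 22.95
position: [0.6389, -0.091, 0.0101]
tcp_rot: [3.132, 0.235, 0.002]
force: [-0.2, 0.2, 5.5]
opening: 0.395
```

Emit:
servo_tool --pt "0 0 0.01 0 0 0 0.027" --pt "0 0 0.03 0 0 0 0.027" --pt "0 0 0.055 0 0 0 0.027" --pt "0 0 0.08 0 0 0 0.027" --pt "0 0 0.09 0 0 0 0.027"

```text
t: 23.45
position: [0.6394, -0.0911, 0.1017]
tcp_rot: [3.132, 0.235, 0.006]
force: [-0.1, 0.1, -1.2]
opening: 0.396
```

Emit:
servo_tool --pt "-0.01 0.01 0 0 0 0 0.027" --pt "-0.028 0.028 0 0 0 0 0.027" --pt "-0.048 0.048 0 0 0 0 0.027" --pt "-0.069 0.069 0 0 0 0 0.027" --pt "-0.09 0.09 0 0 0 0 0.027"

```text
t: 23.95
position: [0.545, 0.0008, 0.0977]
tcp_rot: [-3.132, -0.236, 0.006]
force: [-0.2, -0.4, -0.9]
opening: 0.393
```

Emit:
servo_tool --pt "-0.022 0.022 0 0 0 0 0.027" --pt "-0.044 0.044 0 0 0 0 0.027" --pt "-0.065 0.065 0 0 0 0 0.027" --pt "-0.078 0.077 0 0 0 0 0.027" --pt "-0.085 0.084 0 0 0 0 0.027"

```text
t: 24.45
position: [0.4593, 0.0848, 0.0981]
tcp_rot: [-3.132, -0.24, 0.008]
force: [-0.1, -0.5, -0.9]
opening: 0.4
```

Emit:
servo_tool --pt "0 0 -0.02 0 0 0 0.027" --pt "0 0 -0.04 0 0 0 0.027" --pt "0 0 -0.055 0 0 0 0.027" --pt "0 0 -0.055 0 0 0 0.027" --pt "0 0 -0.055 0 0 0 0.027"

```text
t: 24.95
position: [0.4627, 0.0828, 0.0438]
tcp_rot: [3.132, 0.235, -0.002]
force: [0.1, 0.3, -0.3]
opening: 0.396
```

Run:
```python
from h import *
o=robot.get_obs();print(o["position"])
check("grey",o["position"][2]-.0097,(.463,.082),M["D"],thr=175,tag="y2")
a=[cv2.imread(f"pics/{n}_y2c.png") for n in("top","side")];cv2.imwrite("pics/y2.png",np.hstack(a))
```

```text
[0.46272345 0.08284669 0.04379168]
top [] sep 0 mid-mark 0
side [(17, array([234.2, 199.8])), (15, array([228.1, 202.5])), (8, array([230. , 194.5]))] sep 0.0121 mid-mark [-0.0032 -0.0098]
```

View pics/y2.png

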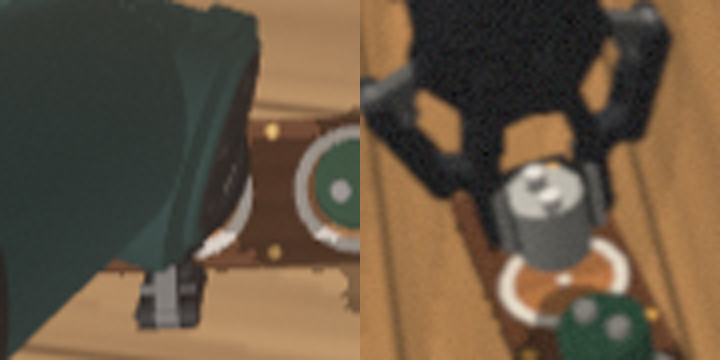

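Run:
```python
from h import *
im=cv2.imread("pics/side_y2.png");m=robot.camera_model("side");z=.0438-.0097+.04
c=np.round(proj(m,[.463,.082,z])).astype(int);print(c,robot.get_obs()["position"])
for thr in(185,190,195,200,205,210):
    b=blobs(im,c,9,thr);print(thr,[(int(a),q.round(1),ray(m,*q,z)[:2].round(4)) for a,q in b])
p=np.array([ray(m,c[0]-45+x,c[1]-45+y,z)[:2] for x,y in((45.5,44.2),(47.3,50.1))]);print(np.linalg.norm(p[0]-p[1]),p.mean(0)-M["D"]["side"])
```

```text
[232 197] [0.46344335 0.0830652  0.04452848]
185 [(7, array([229.7, 194.6]), array([0.4607, 0.0897])), (12, array([234.1, 200.1]), array([0.466 , 0.0728]))]
190 [(6, array([230. , 194.5]), array([0.4612, 0.0897])), (11, array([233.9, 200.2]), array([0.4657, 0.0726]))]
195 [(6, array([230. , 194.5]), array([0.4612, 0.0897])), (8, array([233.8, 200.1]), array([0.4654, 0.0728]))]
200 [(5, array([229.8, 194.4]), array([0.4609, 0.0901])), (6, array([234. , 200.2]), array([0.4658, 0.0726]))]
205 [(4, array([230. , 194.5]), array([0.4612, 0.0897])), (6, array([234. , 200.2]), array([0.4658, 0.0726]))]
210 [(4, array([233.8, 200.2]), array([0.4654, 0.0725]))]
0.0164482787922146 [ 0.00138991 -0.00575928]
```

Grey's terminals at (230,194.5) and (234,200) give a midpoint within 0.5 mm of its mark. I'll lower it.

Emit:
servo_tool --pt "0 0 -0.008 0 0 0 0.027" --pt "0 0 -0.014 0 0 0 0.027" --pt "0 0 -0.018 0 0 0 0.027" --pt "0 0 -0.021 0 0 0 0.027" --pt "0 0 -0.021 0 0 0 0.027"

```text
t: 25.55
position: [0.4629, 0.0831, 0.0226]
tcp_rot: [3.133, 0.235, -0.001]
force: [0.6, -0.1, -0.4]
opening: 0.392
```

Emit:
servo_tool --pt "0 0 -0.0005 0 0 0 0.027" --pt "0 0 -0.001 0 0 0 0.027" --pt "0 0 -0.001 0 0 0 0.027"

```text
t: 25.85
position: [0.4632, 0.0832, 0.0222]
tcp_rot: [3.133, 0.235, 0.0]
force: [-0.1, 0.4, -1.2]
opening: 0.397
```

Emit:
servo_tool --pt "0 0 -0.0005 0 0 0 0.027" --pt "0 0 -0.0005 0 0 0 0.027"

```text
t: 26.05
position: [0.4632, 0.0833, 0.0221]
tcp_rot: [-3.133, -0.235, -0.001]
force: [-1.4, 1.1, 4.4]
opening: 0.391
```

Emit:
servo_tool --pt "0 0 0 0 0 0 0.036" --pt "0 0 0 0 0 0 0.044" --pt "0 0 0 0 0 0 0.06" --pt "0 0 0 0 0 0 0.08" --pt "0 0 0 0 0 0 0.085"

```text
t: 26.55
position: [0.4631, 0.0832, 0.0215]
tcp_rot: [3.133, 0.235, -0.0]
force: [-0.2, -0.2, -0.2]
opening: 0.983
```

Emit:
servo_tool --pt "0 0 0 0 0 0 0.085" --pt "0 0 0.01 0 0 0 0.085" --pt "0 0 0.04 0 0 0 0.085" --pt "0 0 0.08 0 0 0 0.085" --pt "0 0 0.13 0 0 0 0.085"

```text
t: 27.05
position: [0.4618, 0.083, 0.1525]
tcp_rot: [3.132, 0.235, -0.005]
force: [1.7, 1.1, -0.3]
opening: 0.996
```

Emit:
servo_tool --pt "0.01 0.045 0.02 0 0 0 0.085" --pt "0.02 0.09 0.04 0 0 0 0.085" --pt "0.02 0.135 0.04 0 0 0 0.085" --pt "0.02 0.18 0.04 0 0 0 0.085" --pt "0.02 0.225 0.04 0 0 0 0.085"

```text
t: 27.55
position: [0.4826, 0.31, 0.1927]
tcp_rot: [-3.132, -0.236, -0.001]
force: [-0.1, -0.5, 0.1]
opening: 0.996
```

Emit:
servo_tool --pt "-0.02 0.045 0 0 0 0.1 0.085" --pt "-0.04 0.09 0 0 0 0.2 0.085" --pt "-0.06 0.13 0 0 0 0.3 0.085" --pt "-0.08 0.16 0 0 0 0.4 0.085" --pt "-0.08 0.16 0 0 0 0.4 0.085"

```text
t: 28.05
position: [0.3976, 0.4749, 0.1918]
tcp_rot: [-3.014, -0.87, 0.003]
force: [-0.3, -0.7, 0.2]
opening: 0.994
```

Run:
```python
from h import *
for k,l,g in(("black","A",(.499,-.154)),("blue","B",(.487,-.075)),("green","C",(.475,.003)),("grey","D",(.463,.082))):
    print(k);check(k,.012,g,M[l],thr=175 if k=="grey" else 150,tag="f"+k)
t=cv2.imread("pics/top_fgrey.png")[250:350,220:460];s=cv2.imread("pics/side_fgrey.png")[170:380,180:350]
cv2.imwrite("pics/fin.png",np.vstack([cv2.resize(t,(720,300),interpolation=3)]));cv2.imwrite("pics/fins.png",cv2.resize(s,None,fx=2.8,fy=2.8,interpolation=3))
```

```text
black
top [(21, array([406., 292.])), (19, array([415.8, 294.8])), (8, array([398.1, 284.2]))] sep 0.0181 mid-mark [ 0.0004 -0.001 ]
side [(27, array([280.6, 297.9])), (24, array([279.7, 287.7])), (7, array([282.3, 279.6]))] sep 0.0178 mid-mark [ 0.0001 -0.0008]
blue
top [(21, array([354.8, 287.4])), (20, array([362.4, 291.6])), (18, array([367.7, 300. ]))] sep 0.0156 mid-mark [0.0101 0.0128]
side [(26, array([258.5, 262.2])), (23, array([266., 255.])), (18, array([265.8, 247.5]))] sep 0.0177 mid-mark [0.0004 0.0002]
green
top [(76, array([317.5, 289.6])), (16, array([324.8, 295.6]))] sep 0.0172 mid-mark [0.0102 0.0004]
side [(25, array([251.6, 220.4])), (18, array([251. , 232.5]))] sep 0.0287 mid-mark [0.0087 0.0072]
grey
top [(25, array([282.1, 289.6])), (17, array([266.9, 295.9])), (5, array([282. , 298.8]))] sep 0.0301 mid-mark [0.0134 0.007 ]
side [(11, array([237. , 208.1]))] sep 0 mid-mark [ 0.0042 -0.0064]
```

View pics/fin.png

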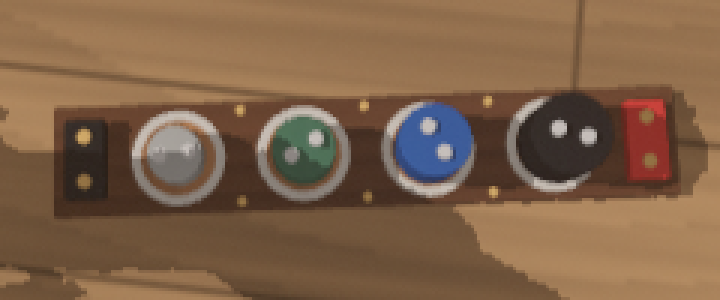

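View pics/fins.png

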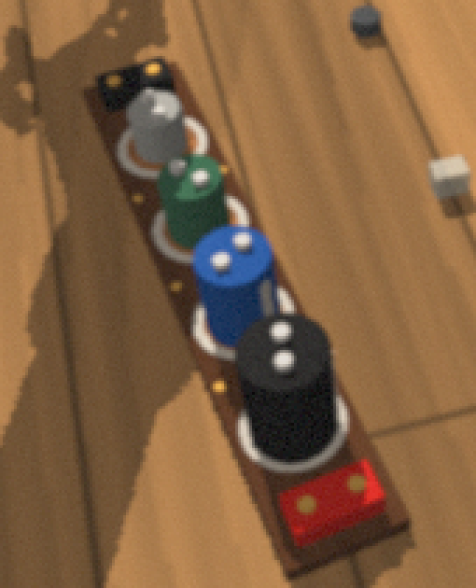

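Run:
```python
from h import *
for n,k,l,q in(("top","blue","B",((362.4,291.6),(367.7,300))),("top","green","C",((316.7,301.3),(324.9,295.7))),("top","grey","D",((272,300),(282.3,297.7))),("side","green","C",((242.6,228.4),(251,232.5)))):
    m=robot.camera_model(n);p=[ray(m,*x,.012+H[k])[:2] for x in q]
    print(n,k,np.linalg.norm(p[0]-p[1]).round(4),(np.mean(p,0)-M[l][n]).round(4))
```

```text
top blue 0.0177 [0.0002 0.0001]
top green 0.0181 [-0.0005 -0.0002]
top grey 0.0194 [0.0028 0.0007]
side green 0.0182 [-0.0002  0.    ]
```

Black, blue and green are within 1 mm. My hand reading for grey says 2.8 mm, but a shadow crosses it, so I'll look closer.

Run:
```python
from h import *
im=robot.camera("top");cv2.imwrite("pics/topy.png",im);m=robot.camera_model("top")
x0,y0,f=255,278,14
cr=cv2.resize(im[y0:y0+42,x0:x0+48],None,fx=f,fy=f,interpolation=cv2.INTER_CUBIC)
cr=cv2.convertScaleAbs(cr,alpha=1.2)
mk=[.463,.083]
def circ(z,r,col):
    P=[proj(m,[mk[0]+r*np.cos(a),mk[1]+r*np.sin(a),z]) for a in np.linspace(0,2*np.pi,60)]
    P=((np.array(P)-[x0,y0]+.5)*f).astype(np.int32);cv2.polylines(cr,[P],True,col,1)
circ(.047,.0175,(0,0,255));circ(.012,.0175,(255,0,0));circ(.012,.03,(0,255,0));circ(.052,.009,(0,255,255))
cv2.imwrite("pics/topyc.png",cr)
```

```text
(no output)
```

View pics/topyc.png

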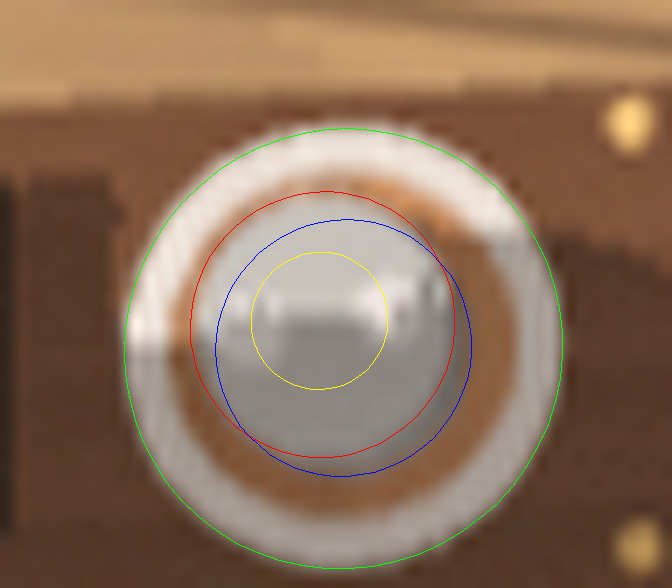

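The grey outline fits the expected circle for a centred can to within 1 mm. The 2.8 mm came from the shadow edge cutting through the terminals. I'll hand in.

```bash
python3 -c "
from workcell import robot
print(robot.get_obs()['t']);print(robot.finish_job())"
```

```text
28.5
the job is handed in; nothing more can be done
None
```

All four cans stand on their marks in the order asked: black on the mark next to the red block, then blue, green and grey next to the black block. I placed them one at a time and handed the job in at 28.5 s with the arm clear of everything. The yellow look-alike was not touched.

**Last checks:** in the final top and side views all four cans are upright with terminals up.
- **Black:** within 1 mm of its mark in both views.
- **Blue and green:** within about 0.5 mm of their marks in both views. The automatic terminal detection was misled by shadow and highlights in some frames, so green in both views and blue in the top view were worked out from terminal pixels I picked out.
- **Grey:** two readings disagreed. Its terminals in the final top view gave 2.8 mm off, but a shadow edge ran through them. Its outline there fits a centred can to within about 1 mm, and the side view just before release gave about 0.5 mm. The final side view gave no usable reading for grey.

The wrist camera read y about 3–4 mm higher than the fixed cameras, for cans and marks alike. That cancelled out because the tool kept the same orientation for picking and placing.

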